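# Seat a drive board in the read-out jig and hold its contact lever down

### The arm

A 7-joint arm with a two-finger parallel gripper is mounted at the origin on a cart in front of the work surface, level with it; the furniture and walls round the work are solid. World frame = base frame: x ahead of the robot, y to its left, z up, the work surface at z = 0. Lengths are in m, angles in rad, forces in N, time in s.
With the tool pointing down it reaches from about 0.4 to 0.85 m from the base axis. Payload 4.5 kg.
Tool frame: the origin (TCP) lies where the fingers leave the gripper's body, on its centre line; the fingertips stand 64 mm ahead of it and the grasp point (between the pads) lies 45 mm ahead of it; z points along the fingers, y is the line along which they close (so a half turn about z gives the same grasp; the last joint's range is limited). The gripper opens to 88 mm and grips with 3 to 60 N. Pads are 18 mm wide; open, the fingers measure 123 mm over their backs; the gripper's body (75 mm by 187 mm) begins 45 mm behind the grasp point.
Start: joints at [1.374, 0.689, -0.195, 1.565, 0.157, 0.902, -0.215], TCP at [0.143, -0.608, 0.303] pointing down, gripper open.
Joint ranges: [-3.01, 3.01], [-0.46, 2.08], [-1.47, 1.51], [0.13, 2.56], [-1, 4.14], [0.04, 2.09], [-2.66, 2.66]. Speed limits (rad/s): [2.57, 2.57, 3.14, 3.14, 3.14, 3.14, 3.14].

### API

Orientations are given as a unit quaternion [x, y, z, w].
In Python, from plant import r gives the robot as it stands.
- The arm moves only by the tool play_rows, never from a script. Its arguments are lists of equal length, an entry for each row: "translation": the shift along the tool's x, y, z in m, a list of three; "delta_rot": the turn, a rotation vector about the tool's x, y, z in degrees, a list of three; "grip": the opening, from -1 (shut) to 1 (fully open). In form: {"translation": [[x, y, z], ...], "delta_rot": [[rx, ry, rz], ...], "grip": [grip, ...]}. A call has 1 to 20 rows; each row shifts and turns the commanded pose from where the row before left it, along the tool's axes as they then stand; what a row does not reach is not made up. A row lasts 1/8 s, in which the tool goes at most 62.5 mm and 10.7 degrees, less where a joint would pass 70% of its speed; a pose out of reach is approached as far as the arm can. A call with a gripper value outside its range is refused whole. The fingers move at their own pace and stop on an object; "squeeze" is the grip in N (left out, the last holds). Time passes only in rows, so rows that do not move let the fingers close. It gives the time, the measured TCP pose, the force, the opening and the grip force at its end, in the units of the state.
- r.get_state(): the state, without advancing time (a new reading comes with each control period).
- r.snapshot(name): name is "scene" or "top" or "wrist"; returns the picture (420x560x3 uint8, blue, green, red); there is no depth.
- r.get_calibration(name): a dict with "intrinsics" (3x3 intrinsics, pixels), "k1" (the pictures are not rectified: a ray, as slopes to the right and down, at radius r is drawn at 1 + k1 r^2 times it, then the intrinsics apply), "eye" and "rotation" of the camera in the world. Camera axes: x right, y up, looking along -z (the intrinsics and any distortion apply to the point x, -y, -z); pixel columns grow to the right and rows downward; lengths in m; the calibration is good to about 2 mm. A picture is of the moment at which its call begins: read the wrist's pose just before it. get_calibration takes no time and is no camera call; for the wrist camera it gives the pose at the moment of the call.
- r.finish_job(): hands the job in; it is judged then, once.
Trained networks look in the newest picture that a camera, given by its name, has taken for a name from the list of things; names that differ only in an ending like _2 or _b are one class to them, and where a whole thing is asked for, a point or a joint stands for the part that bears it (a point fixed in the world has none). Each returns a list of dicts, best first, with "confidence" (0 to 1); they miss things now and then, are a little off and sometimes report something else, mostly with a low value. They report only what shows in the picture. A call takes as long as a camera call. They do not tell look-alikes from the thing itself.
- r.look_for(camera, target): "point" ([x, y, z] in m, in world coordinates, good to about 4 mm: the middle of the surface that is visible of it).
- r.silhouettes(camera, target): "pixels" (420x560 bool, what is visible of it).
The state is a dict: "clock": time; "q": joint angles; "qd": joint speeds; "joint_torque": joint torques, N m; "tool_pos": TCP position; "eef_rot": TCP orientation; "contact_force": force on the tool from outside, world axes, zero at the start; "moment": the same for the moment, N m; "opening": opening from 0.0 (shut) to 1.0 (fully open); "finger_force": force on a finger pad.
Only numpy, scipy, OpenCV 4.12 (cv2) and the standard library are available. Lean on these libraries where they do the work, as an engineer would, in place of code of your own. Each camera call takes 0.05 s, during which the arm holds its last target. There are 200 camera calls.

### The job

Slide the loose green circuit board that lies beside the read-out jig into the jig from its open front, flat on the black supports, with the tall connector strip on the same side as the lever's rubber pad, until its end is fully home against the back stop, and let go of it. Then press the rubber pad down until the spring-loaded lever lies level, so that the sprung foot bears on the connector strip, and keep it level: hold it so for two seconds and finish while still holding it down, because it springs up when released. Leave the adapter, the clamp disc and the tape roll where they are.

Things in the scene. Friction and masses are not known exactly. Their poses are not given: they have to be found in the camera images.
- board: Loose green circuit board 61 x 98 mm. Origin: middle of its underside; y along its length, x across, z up. Solid part x -30 to +27 (57 mm to pinch, middle at x -1.5), y -49 to +49 mm, 7 mm thick, but 10 mm at the tall black connector strip that runs the whole length at x +16 to +27 mm. 42 to 84 g. Starts flat on the bench, beside the jig.
- board_connector (a point): Middle of the top face of the board's connector strip: board x +21.5, y 0, z +10 mm.
- jig: Fixed read-out jig; aluminium base plate x -59 to +71, y -70 to +102 mm, 6 mm thick. Origin on the bench under the middle of the seated board; x from the open front into the jig (roughly away from the robot), y to the lever pad's side (robot's left), z up. All jig coordinates here are in this frame.
- nest (a point): Where the seated board's origin belongs: jig x 0, y 0 (side play -2 to +4.5 mm), z 14 mm. There the board's x axis is along jig +y and its y axis along jig -x (board yaw = jig yaw + 90 deg), connector strip at jig y +21.5. The board is supported by a black block x 0 to 53, y +-40 mm, and a narrow one x -51 to 0, y +-18 mm, so fingers can straddle the front part down to 8 mm over the bench.
- mouth (a point): Middle of the mouth between the side guides: jig x 1, y 0, z 14 mm. Guides are 7 mm high over the supports; inner faces y -32 and +31.5 mm for x 17 to 51, flaring 4 mm wider each side towards x 1 mm. Slide the board in along +x, under 9 mm above the supports (the foot overhangs; it cannot be set down from above). From board origin at x -65 it lies clear of foot and guides.
- back_stop (a point): Middle of the back stop's front face, jig x +49, z 20 mm; the face rises from z 14 to 26 mm. The far end of the board meets it when fully home. Fingers that pinch the seated board at jig x -35 to -10 mm clear guides and lever.
- press_lever (a joint): Angle of the steel lever (rad), a bar 14 wide, 12 mm high along jig y at x +34. Hinge at jig x +34, y -54, z 45 mm. 0 = at rest, pad end sprung up 0.20 rad; 0.20 = level; grows as the pad is pressed; stop 0.29. The spring needs about 2.5 N at the pad to start, 9 N at level. A dark pin on the post behind the lever is at its mid-height when level.
- lever_pad (a point): Black rubber pad 34 x 32 mm, 10 mm thick, on the lever's free end, 129 mm from the hinge. This point: middle of its top face, about 80 mm above the bench at rest, 55 mm when level (then at jig x +34, y +75 mm); z out of the top face, tilting with the lever. Press from above with closed fingertips.
- contact_foot: Sprung plunger under the lever, 75 mm from the hinge, round black tip 10 mm across. Origin: middle of the tip's underside; z up along the plunger. Tip about 33 mm above the bench while the lever is up. It meets the seated board's strip at lever angle about 0.13; gives 0.7 N/mm over 14 mm, so 2 to 5 N at level.
- adapter: Bystander: black adapter block 42 x 74 x 17 mm on the bench, origin under its middle. Leave it.
- clamp: Bystander: flat metal clamp disc, 47 mm across, 10 mm high, origin under its middle. Leave it.
- tape: Bystander: roll of tape, 62 mm across, 20 mm high, origin under its middle. Leave it.
Not all that is in view belongs to the job. There is more than one size of the board; the job needs the larger.

How it is judged:
On the way, in this order (a step that is already met when the one before it is completed fails the run):
1. the board lies fully home in the jig, let go, with the lever still up (x of board in the frame of jig between -0.005 and 0.004 m and y of board in the frame of jig between -0.006 and 0.007 m and z of board in the frame of jig between 0.011 and 0.018 m and angle between the y axis of board and the x axis of jig, either way round below 0.12 rad and y of board_connector in the frame of jig above 0.01 m and angle between board's own z axis and vertical below 0.08 rad and contact force between each of the fingers, the arm and board below 0.1 N and value of joint press_lever below 0.05 rad), for 0.1 s.
2. the lever is held level for two seconds with the foot bearing on the seated board (x of board in the frame of jig between -0.005 and 0.004 m and y of board in the frame of jig between -0.006 and 0.007 m and z of board in the frame of jig between 0.011 and 0.018 m and angle between the y axis of board and the x axis of jig, either way round below 0.12 rad and y of board_connector in the frame of jig above 0.01 m and angle between board's own z axis and vertical below 0.08 rad and value of joint press_lever between 0.15 and 0.25 rad and contact force between contact_foot and board above 0.4 N and contact force between any of the fingers, the arm and press_lever above 1.5 N), for 2 s.
At the end, for the whole second after the job is handed in: Robot still presses the lever (over 1.5 N), lever level within 0.05 rad (joint 0.15 to 0.25), foot bears on the board (over 0.4 N); board flat, not touched by the robot, within 5 mm of the back stop, aligned within 0.12 rad, connector strip on the pad side (all of step 2 and contact force between each of the fingers, the arm and board below 0.1 N); the arm keeps its last pose, push and grip.
It fails at once if a bystander (adapter, clamp disc or tape roll) is moved by more than 20 mm (distance of any of adapter, clamp, tape from where it was at the start of the episode above 0.02 m).
It also fails if it takes over 46 s, if anything falls off the work surface, if the arm or the gripper's body presses on something with over 40 N, if the wrist force passes 120 N, or if a joint passes its speed limit or range.

## Working session

There is one attempt and no reset: what is moved stays moved. The work goes in short steps, Python scripts to look and compute and a tool call to move; the robot and the scene stay as the last step left them, time stands still between calls to the robot, and variables do not carry over. Pictures are saved under pics/ and viewed, at most 12 in all, crops included, and the job is handed in when it is done.

Besides the shell and the picture viewer there is one more tool, called after "Emit:" as name(argument=value, ...) on one line, values as JSON. play_rows: Moves the arm, as the interface text tells. Its arguments: {"type":"object","properties":{"translation":{"type":"array","items":{"type":"array","items":{"type":"number"}}},"delta_rot":{"type":"array","items":{"type":"array","items":{"type":"number"}}},"grip":{"type":"array","items":{"type":"number"}},"squeeze":{"type":"number"}},"required":["translation","delta_rot","grip"]}

```bash
mkdir -p pics; cat > h.py <<'E'
import numpy as np,cv2
from plant import r
def ray(c,uv):
    K=np.array(c["intrinsics"]);p=np.array([(uv[0]-K[0,2])/K[0,0],(uv[1]-K[1,2])/K[1,1]])
    q=p.copy()
    for _ in range(20): q=p/(1+c["k1"]*(q@q))
    d=np.array(c["rotation"])@np.array([q[0],-q[1],-1.]);return np.array(c["eye"]),d
def onz(c,uv,z):
    e,d=ray(c,uv);return e+d*(z-e[2])/d[2]
def proj(c,P):
    v=np.array(c["rotation"]).T@(np.array(P)-np.array(c["eye"]));q=np.array([v[0],-v[1]])/-v[2]
    q=q*(1+c["k1"]*(q@q));K=np.array(c["intrinsics"]);return np.array([K[0,0]*q[0]+K[0,2],K[1,1]*q[1]+K[1,2]])
def tri(obs):
    A=np.zeros((3,3));b=np.zeros(3)
    for c,uv in obs:
        e,d=ray(c,uv);d=d/np.linalg.norm(d);M=np.eye(3)-np.outer(d,d);A+=M;b+=M@e
    return np.linalg.solve(A,b)
E
python3 - <<'E'
from h import *
print(r.get_state())
a=[]
for n in ["scene","top"]:
    im=r.snapshot(n);cv2.imwrite(f"pics/{n}0.png",im);np.save(f"pics/{n}.npy",im)
    c=r.get_calibration(n);print(n,c)
    for t in ["board","jig","lever_pad","adapter","clamp","tape","contact_foot","press_lever"]:
        print(t,[(np.round(o["point"],3).tolist(),round(o["confidence"],2),proj(c,o["point"]).round().tolist()) for o in r.look_for(n,t)])
E
```

```text
{'clock': 0.0, 'q': array([ 1.37376292,  0.68996733, -0.1945079 ,  1.56633696,  0.15728053,
        0.90248795, -0.21509396]), 'qd': array([-0.00192532, -0.00104682,  0.00138042,  0.00094605, -0.00177994,
        0.00211465,  0.00128072]), 'joint_torque': array([ 4.39632049e-04, -5.27563584e+01, -1.26644455e+00, -1.53430098e+01,
       -5.25140378e-02,  6.64014588e-03,  1.82643021e-04]), 'tool_pos': array([ 0.14283732, -0.60793424,  0.30192204]), 'eef_rot': array([ 9.93342283e-01,  1.15196738e-01, -1.63798270e-04, -8.90414391e-04]), 'contact_force': array([0.17843947, 0.23902955, 0.64619943]), 'moment': array([0.06249363, 0.00396169, 0.01791333]), 'finger_force': 0.0, 'opening': 1.0003206485294773}
scene {'intrinsics': array([[418.80391284,   0.        , 278.00101127],
       [  0.        , 418.80391284, 207.13769079],
       [  0.        ,   0.        ,   1.        ]]), 'k1': -0.10316932982592075, 'eye': array([ 0.13538315, -0.31603482,  0.83979564]), 'rotation': array([ 0.3603526 , -0.10662349, -0.27719326,  0.88427447])}Traceback (most recent call last):
  File "<stdin>", line 8, in <module>
  File "h.py", line 11, in proj
    v=np.array(c["rotation"]).T@(np.array(P)-np.array(c["eye"]));q=np.array([v[0],-v[1]])/-v[2]
      ~~~~~~~~~~~~~~~~~~~~~~~~~^^~~~~~~~~~~~~~~~~~~~~~~~~~~~~~~~
ValueError: matmul: Input operand 1 has a mismatch in its core dimension 0, with gufunc signature (n?,k),(k,m?)->(n?,m?) (size 3 is different from 4)
```

Rotation is a quaternion.

```bash
sed -i 's/np.array(c\["rotation"\])/R.from_quat(c["rotation"]).as_matrix()/; s/^import numpy.*/&\nfrom scipy.spatial.transform import Rotation as R/' h.py
python3 - <<'E'
from h import *
for n in ["scene","top"]:
    im=r.snapshot(n);cv2.imwrite(f"pics/{n}0.png",im)
    c=r.get_calibration(n);print(n,c)
    for t in ["board","jig","lever_pad","adapter","clamp","tape","contact_foot","press_lever"]:
        print(t,[(np.round(o["point"],3).tolist(),round(o["confidence"],2),proj(c,o["point"]).round().tolist()) for o in r.look_for(n,t)])
a=cv2.imread("pics/scene0.png");b=cv2.imread("pics/top0.png")
print(r.get_state()["clock"])
E
```

```text
scene {'intrinsics': array([[418.80391284,   0.        , 278.00101127],
       [  0.        , 418.80391284, 207.13769079],
       [  0.        ,   0.        ,   1.        ]]), 'k1': -0.10316932982592075, 'eye': array([ 0.13538315, -0.31603482,  0.83979564]), 'rotation': array([ 0.3603526 , -0.10662349, -0.27719326,  0.88427447])}
board [([0.499, 0.431, 0.003], 0.62, [237.0, 205.0]), ([0.47, 0.552, 0.001], 0.48, [208.0, 185.0])]
jig [([0.53, 0.227, 0.006], 0.73, [288.0, 246.0])]
lever_pad [([0.533, 0.224, 0.004], 0.71, [290.0, 247.0]), ([0.546, 0.243, 0.059], 0.67, [290.0, 226.0])]
adapter [([0.654, 0.372, 0.019], 0.78, [294.0, 191.0]), ([0.554, 0.245, 0.061], 0.71, [292.0, 223.0])]
clamp [([0.372, 0.027, 0.009], 0.7, [282.0, 338.0])]
tape [([0.626, 0.466, 0.018], 0.67, [268.0, 177.0])]
contact_foot []
press_lever [([0.553, 0.248, 0.062], 0.95, [291.0, 222.0])]
top {'intrinsics': array([[411.6353072 ,   0.        , 281.66603879],
       [  0.        , 411.6353072 , 214.713031  ],
       [  0.        ,   0.        ,   1.        ]]), 'k1': -0.029826491687188296, 'eye': array([0.44405358, 0.29279654, 0.94554044]), 'rotation': array([ 0.03478882, -0.03158331, -0.69690224,  0.71562525])}
board [([0.497, 0.432, 0.007], 0.87, [223.0, 229.0]), ([0.471, 0.555, 0.002], 0.75, [169.0, 238.0]), ([0.53, 0.233, 0.006], 0.4, [310.0, 217.0])]
jig [([0.528, 0.236, 0.002], 0.67, [309.0, 218.0])]
lever_pad [([0.553, 0.254, 0.065], 0.64, [302.0, 203.0]), ([0.37, 0.036, 0.009], 0.16, [396.0, 289.0])]
adapter [([0.656, 0.375, 0.017], 0.59, [250.0, 160.0])]
clamp []
tape [([0.627, 0.477, 0.02], 0.76, [205.0, 171.0])]
contact_foot []
press_lever [([0.554, 0.251, 0.066], 0.85, [304.0, 203.0])]
1.0
```

View pics/scene0.png

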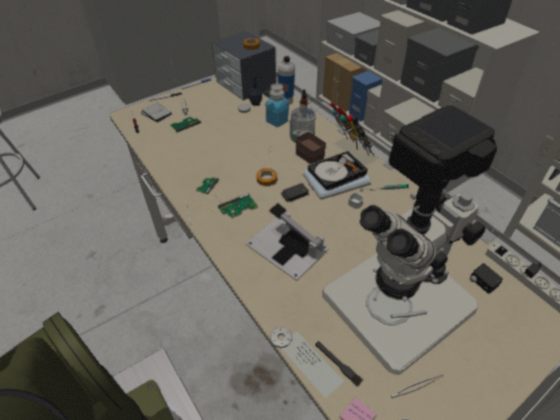

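View pics/top0.png

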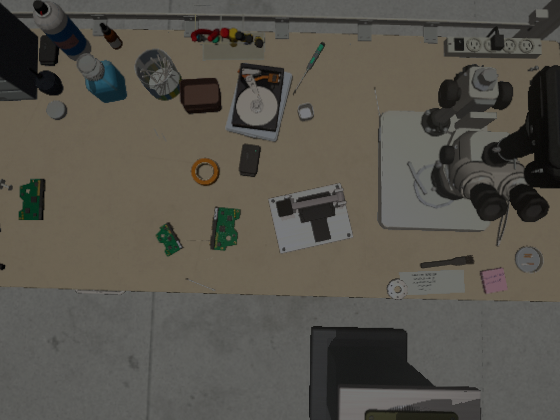

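The top picture shows the jig at (311,218) with its pad at (285,206). Green boards are at (225,228), which is large and beside the jig, (169,238), which is small, and (32,200), which is far off at the left. The tape is at (205,172), the adapter at (250,160) and the clamp at (397,289). I choose (225,228) and check it in a close crop.

```bash
python3 - <<'E'
from h import *
a=cv2.imread("pics/top0.png")[150:265,140:365]
a=cv2.convertScaleAbs(cv2.resize(a,None,fx=3.5,fy=3.5,interpolation=cv2.INTER_CUBIC),alpha=1.5)
cv2.imwrite("pics/crop1.png",a)
c=r.get_calibration("top");print(R.from_quat(c["rotation"]).as_matrix().round(3))
r.snapshot("top")
for n in ["top"]:
  for t in ["board","jig","lever_pad","press_lever"]:
    for o in r.silhouettes(n,t):
        m=o["pixels"].astype(np.uint8);cs,_=cv2.findContours(m,0,2);k=max(cs,key=cv2.contourArea)
        rr=cv2.minAreaRect(k);bx=cv2.boxPoints(rr)
        print(t,round(o["confidence"],2),m.sum(),rr,[onz(c,p,.007)[:2].round(3).tolist() for p in bx])
w=r.get_calibration("wrist");s=r.get_state();print(w,s["tool_pos"],s["eef_rot"])
T=R.from_quat(s["eef_rot"]);print(T.as_matrix().round(3),T.inv().apply(w["eye"]-s["tool_pos"]),(T.inv()*R.from_quat(w["rotation"])).as_matrix().round(3))
E
```

```text
[[ 0.027  0.995 -0.094]
 [-1.     0.026 -0.006]
 [-0.003  0.094  0.996]]
board 0.96 1008 ((223.8968963623047, 228.26805114746094), (27.062965393066406, 42.4107551574707), 2.602562189102173) [[0.45, 0.461], [0.547, 0.46], [0.546, 0.398], [0.449, 0.399]]
board 0.73 491 ((167.70001220703125, 238.90000915527344), (30.857738494873047, 18.335756301879883), 63.43495178222656) [[0.491, 0.593], [0.511, 0.556], [0.449, 0.521], [0.429, 0.558]]
board 0.47 334 ((397.0, 289.0), (20.0, 20.0), 90.0) [[0.393, 0.056], [0.394, 0.011], [0.349, 0.011], [0.348, 0.056]]
jig 0.8 4241 ((309.7529296875, 217.38821411132812), (56.83577346801758, 76.14257049560547), 77.47119140625) [[0.57, 0.334], [0.613, 0.164], [0.486, 0.134], [0.444, 0.302]]
lever_pad 0.95 657 ((310.0384521484375, 202.19232177734375), (16.081523895263672, 68.6406478881836), 78.69007110595703) [[0.564, 0.315], [0.599, 0.161], [0.562, 0.153], [0.527, 0.307]]
press_lever 0.95 558 ((309.0882568359375, 200.85296630859375), (15.279744148254395, 67.66744232177734), 75.96376037597656) [[0.562, 0.316], [0.604, 0.165], [0.57, 0.156], [0.528, 0.306]]
{'intrinsics': array([[342.71991928,   0.        , 282.55369536],
       [  0.        , 342.71991928, 213.21422748],
       [  0.        ,   0.        ,   1.        ]]), 'k1': -0.046821167157814404, 'eye': array([ 0.21350442, -0.59186225,  0.38554818]), 'rotation': array([-0.11161454,  0.08920642, -0.61489128,  0.77555987])} [ 0.14300063 -0.60844672  0.302758  ] [9.93348869e-01 1.15143479e-01 1.73500284e-05 5.56276611e-05]
[[ 0.973  0.229  0.   ]
 [ 0.229 -0.973 -0.   ]
 [ 0.     0.    -1.   ]] [ 7.24298867e-02 -7.12038910e-06 -8.27886151e-02] [[-0.001  0.959  0.283]
 [ 1.     0.     0.001]
 [ 0.001  0.283 -0.959]]
```

View pics/crop1.png

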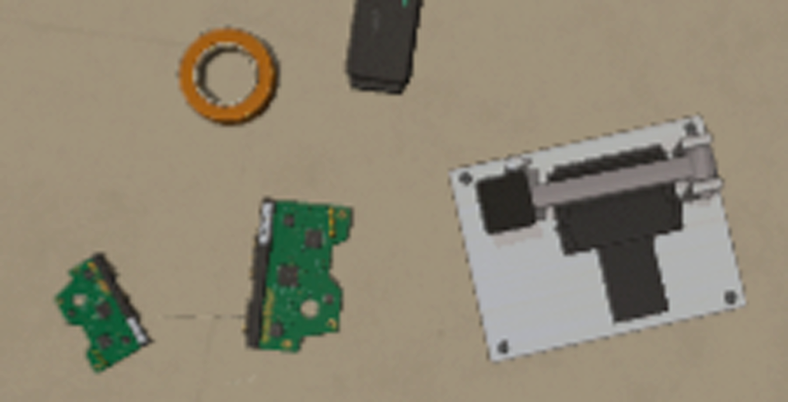

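The crop shows the chosen board with its black strip on the left (+y) side at crop (258,270). The small board is at (100,312) and the jig's pad at (507,203). Next I check the microscope's height along the path.

```bash
python3 - <<'E'
from h import *
ct,cs=r.get_calibration("top"),r.get_calibration("scene")
for a,b in [((490,205),(375,217)),((527,198),(402,243)),((545,130),(440,150)),((383,228),(397,366)),((381,113),(326,296))]:
    print(tri([(ct,a),(cs,b)]).round(3))
print(onz(ct,(397,289),.01))
E
```

```text
[ 0.526 -0.018  0.333]
[ 0.536 -0.079  0.321]
[ 0.613 -0.039  0.444]
[ 0.586 -0.059 -0.26 ]
[ 0.672  0.084 -0.049]
[0.37110814 0.03433255 0.01      ]
```

Emit:
play_rows(translation=[[0.0386, -0.0287, 0], [0.0386, -0.0287, 0], [0.0386, -0.0287, 0], [0.0386, -0.0287, 0], [0.0386, -0.0287, 0], [0.0386, -0.0287, 0], [0.0386, -0.0287, 0]], delta_rot=[[0, 0, 0], [0, 0, 0], [0, 0, 0], [0, 0, 0], [0, 0, 0], [0, 0, 0], [0, 0, 0]], grip=[1, 1, 1, 1, 1, 1, 1])

```text
clock: 2.12
tool_pos: [0.3611, -0.3499, 0.303]
eef_rot: [0.993, 0.115, 0.0, 0.0]
contact_force: [0.6, -0.6, 1.4]
opening: 0.999
finger_force: 0.0
```

```bash
python3 -c "
from h import *
s=r.get_state();print(s['clock'],s['q'].round(2),s['tool_pos'],s['eef_rot'])"
```

```text
2.125 [ 0.79  0.53 -0.17  1.93  0.13  0.69 -0.8 ] [ 0.36110395 -0.34990062  0.30295205] [9.93349411e-01 1.15138114e-01 2.75630804e-04 2.95026659e-04]
```

```bash
python3 -c "
import numpy as np
o=[]
for i in range(16):
    t=np.radians(13.2+10.125*i);d=np.array([0,.047] if i<10 else [.0133,.033])
    o.append([round(float(d@[np.cos(t),np.sin(t)]),4),round(float(d@[np.sin(t),-np.cos(t)]),4),0])
print(o)"
```

```text
[[0.0107, -0.0458, 0], [0.0186, -0.0432, 0], [0.0259, -0.0392, 0], [0.0324, -0.0341, 0], [0.0379, -0.0278, 0], [0.0422, -0.0207, 0], [0.0452, -0.013, 0], [0.0467, -0.0049, 0], [0.0469, 0.0034, 0], [0.0455, 0.0116, 0], [0.0245, 0.0258, 0], [0.0196, 0.0297, 0], [0.0141, 0.0327, 0], [0.0081, 0.0346, 0], [0.0019, 0.0355, 0], [-0.0044, 0.0353, 0]]
```

Emit:
play_rows(translation=[[0.0107, -0.0458, 0], [0.0186, -0.0432, 0], [0.0259, -0.0392, 0], [0.0324, -0.0341, 0], [0.0379, -0.0278, 0], [0.0422, -0.0207, 0], [0.0452, -0.013, 0], [0.0467, -0.0049, 0], [0.0469, 0.0034, 0], [0.0455, 0.0116, 0], [0.0245, 0.0258, 0], [0.0196, 0.0297, 0], [0.0141, 0.0327, 0], [0.0081, 0.0346, 0], [0.0019, 0.0355, 0], [-0.0044, 0.0353, 0], [0, 0, 0], [0, 0, 0]], delta_rot=[[0, 0, -10.125], [0, 0, -10.125], [0, 0, -10.125], [0, 0, -10.125], [0, 0, -10.125], [0, 0, -10.125], [0, 0, -10.125], [0, 0, -10.125], [0, 0, -10.125], [0, 0, -10.125], [0, 0, -10.125], [0, 0, -10.125], [0, 0, -10.125], [0, 0, -10.125], [0, 0, -10.125], [0, 0, -10.125], [0, 0, 0], [0, 0, 0]], grip=[1, 1, 1, 1, 1, 1, 1, 1, 1, 1, 1, 1, 1, 1, 1, 1, 1, 1])

```text
clock: 4.38
tool_pos: [0.4394, 0.316, 0.3024]
eef_rot: [0.042, 0.999, -0.001, -0.0]
contact_force: [0.2, -0.0, 0.1]
opening: 1.003
finger_force: 0.0
```

```bash
python3 - <<'E'
from h import *
s=r.get_state();print(s['clock'],s['q'].round(2),s['tool_pos'],R.from_quat(s['eef_rot']).as_matrix().round(3))
c=r.get_calibration("wrist");im=r.snapshot("wrist");cv2.imwrite("pics/w1.png",im)
import pickle;pickle.dump(c,open("w1.pkl","wb"))
for t in ["board","jig","lever_pad","press_lever","contact_foot"]:
    for o in r.look_for("wrist",t): print(t,np.round(o["point"],3),round(o["confidence"],2),proj(c,o["point"]).round())
    for i,o in enumerate(r.silhouettes("wrist",t)): 
        cv2.imwrite(f"pics/m_{t}{i}.png",o["pixels"].astype(np.uint8)*255);print(i,o["confidence"],o["pixels"].sum())
E
```

```text
4.375 [-0.19  0.71 -0.91  1.8   0.67  0.97  0.11] [0.43940237 0.31604471 0.30238249] [[-0.996  0.085 -0.   ]
 [ 0.085  0.996 -0.002]
 [ 0.    -0.002 -1.   ]]
board [0.492 0.428 0.009] 0.76 [384. 218.]
board [0.467 0.556 0.004] 0.65 [492. 187.]
0 0.55 1820
jig [0.516 0.251 0.01 ] 0.62 [234. 250.]
0 0.87 12973
lever_pad [0.544 0.269 0.069] 0.68 [247. 295.]
0 0.77 2267
press_lever [0.549 0.265 0.072] 0.87 [243. 301.]
press_lever [0.521 0.249 0.007] 0.38 [232. 253.]
0 0.58 2132
```

View pics/w1.png

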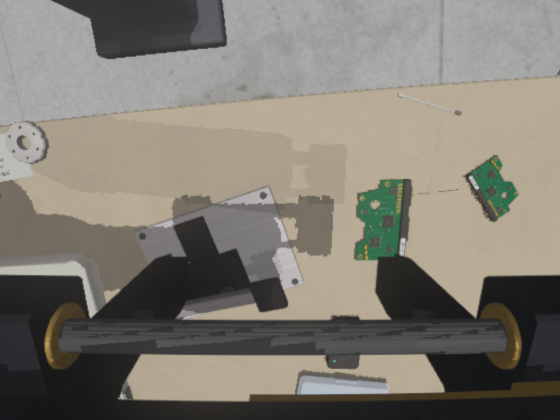

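Wrist picture: the board spans (356..411, 178..262) with its strip at x≈407. The jig plate has screws at (143,237), (263,196) and (295,281), and the pad is at (268,294). I take one close crop of both for pixel corners.

```bash
python3 - <<'E'
from h import *
a=cv2.imread("pics/w1.png")
x=np.zeros((145,265,3),np.uint8);x[:,:175]=a[180:325,130:305];x[:110,175:]=a[165:275,340:430]
x=cv2.convertScaleAbs(cv2.resize(x,None,fx=3,fy=3,interpolation=cv2.INTER_CUBIC),alpha=1.6)
cv2.imwrite("pics/crop2.png",x)
E
```

```text
(no output)
```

View pics/crop2.png

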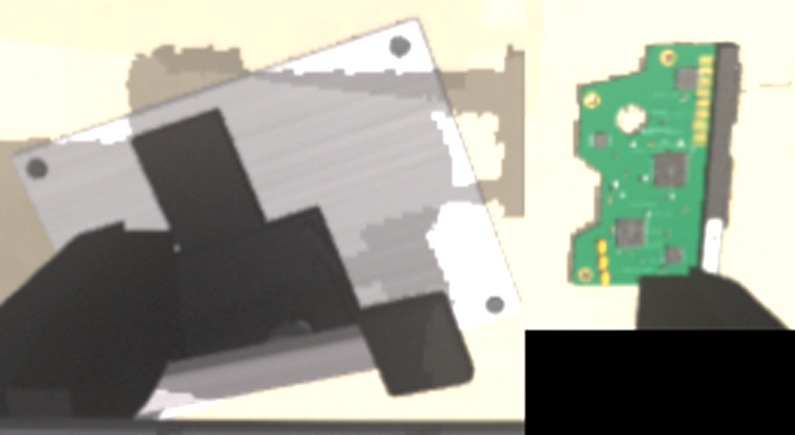

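```bash
python3 - <<'E'
from h import *
import pickle
from scipy.optimize import least_squares
w=pickle.load(open("w1.pkl","rb"));t=r.get_calibration("top")
W=lambda x,y:np.array([x/3+130-.33,y/3+180-.33]); B=lambda x,y:np.array([(x-525)/3+340-.33,y/3+165-.33]); T=lambda x,y:np.array([x/3.5+140-.36,y/3.5+150-.36])
J=[(w,W(416,19),(-59,102,6)),(w,W(12,156),(-59,-70,6)),(w,W(521,302),(71,102,6)),(w,W(218,110),(-51,18,14)),(w,W(133,141),(-51,-18,14)),(w,W(319,207),(0,40,14)),
 (t,T(450,170),(71,102,6)),(t,T(703,115),(71,-70,6)),(t,T(745,303),(-59,-70,6)),(t,T(494,362),(-59,102,6)),(t,T(613,322),(-51,18,14)),(t,T(669,311),(-51,-18,14))]
D=[(w,B(740,44),(27,49,10)),(w,B(716,44),(16,49,10)),(w,B(571,283),(-30,-49,7)),(t,T(247,346),(27,49,10)),(t,T(263,198),(27,-49,10)),(t,T(353,208),(-30,-49,7))]
def fit(O,x0,f):
    def res(p,full=False):
        c,s=np.cos(p[2]),np.sin(p[2]);o=[]
        for cam,uv,P in O:
            P=np.array(P)/1000;o.append((proj(cam,[p[0]+c*P[0]-s*P[1],p[1]+s*P[0]+c*P[1],P[2]+p[3]])-uv))
        return np.array(o) if full else np.ravel(o)
    q=least_squares(res,x0).x;print(f,q.round(4),np.degrees(q[2]).round(2));
    for (cam,uv,P),e in zip(O,res(q,True)): print("w" if cam is w else "t",P,uv.round(1),e.round(1))
    return q
for nm,cam in [("both",None),("w",w),("t",t)]:
    fit([o for o in J if cam is None or o[0] is cam],[.53,.22,.24,0],"jig "+nm)
fit(D,[.5,.43,1.5,0],"board");fit(D[:3],[.5,.43,1.5,0],"board w");fit(D[3:],[.5,.43,1.5,0],"board t")
print(tri([(w,B(740,44)),(t,T(247,346))]), "z corner")
E
```

```text
jig both [ 0.5271  0.2144  0.2501 -0.0083] 14.33
w (-59, 102, 6) [268.3 186. ] [-0.2 -0.9]
w (-59, -70, 6) [133.7 231.7] [ 0.8 -0.3]
w (71, 102, 6) [303.3 280.3] [0.2 0.9]
w (-51, 18, 14) [202.3 216.3] [-0.1  0. ]
w (-51, -18, 14) [174.  226.7] [ 0.1 -0.6]
w (0, 40, 14) [236.  248.7] [-0.1  0.5]
t (71, 102, 6) [268.2 198.2] [-0.1  0.1]
t (71, -70, 6) [340.5 182.5] [-0.4 -0.4]
t (-59, -70, 6) [352.5 236.2] [0.8 0.3]
t (-59, 102, 6) [280.8 253.1] [-0.3  0.1]
t (-51, 18, 14) [314.8 241.6] [ 0.8 -0.2]
t (-51, -18, 14) [330.8 238.5] [ 0.2 -0.5]
jig w [ 0.5275  0.2143  0.2523 -0.0089] 14.45
w (-59, 102, 6) [268.3 186. ] [-0.5 -0.9]
w (-59, -70, 6) [133.7 231.7] [ 0.9 -0. ]
w (71, 102, 6) [303.3 280.3] [0.1 0.8]
w (-51, 18, 14) [202.3 216.3] [-0.2  0.2]
w (-51, -18, 14) [174.  226.7] [ 0.  -0.5]
w (0, 40, 14) [236.  248.7] [-0.2  0.5]
jig t [ 0.5272  0.2143  0.2446 -0.0136] 14.01
t (71, 102, 6) [268.2 198.2] [0.1 0.1]
t (71, -70, 6) [340.5 182.5] [-0.5  0.1]
t (-59, -70, 6) [352.5 236.2] [0.4 0.5]
t (-59, 102, 6) [280.8 253.1] [-0.4 -0.2]
t (-51, 18, 14) [314.8 241.6] [ 0.6 -0.1]
t (-51, -18, 14) [330.8 238.5] [-0.1 -0.4]
board [ 4.9610e-01  4.2890e-01  1.4779e+00 -1.0000e-03] 84.68
w (27, 49, 10) [411.3 179.3] [0.6 0.3]
w (16, 49, 10) [403.3 179.3] [-1.1  0.2]
w (-30, -49, 7) [355. 259.] [-0.  0.]
t (27, 49, 10) [210.2 248.5] [-0.8  0.4]
t (27, -49, 10) [214.8 206.2] [0.4 0.1]
t (-30, -49, 7) [240.5 209.1] [-0.6  0.4]
board w [ 4.9580e-01  4.2890e-01  1.4768e+00 -5.0000e-04] 84.62
w (27, 49, 10) [411.3 179.3] [0.8 0.1]
w (16, 49, 10) [403.3 179.3] [-0.9 -0. ]
w (-30, -49, 7) [355. 259.] [ 0.  -0.1]
board t [ 0.497   0.428   1.4914 -0.002 ] 85.45
t (27, 49, 10) [210.2 248.5] [-0.1  0.2]
t (27, -49, 10) [214.8 206.2] [ 0.5 -0.1]
t (-30, -49, 7) [240.5 209.1] [-0.4 -0.2]
[0.45028198 0.45931872 0.00781752] z corner
```

Emit:
play_rows(translation=[[-0.0073, 0.0386, 0.02], [-0.0073, 0.0386, 0.04], [-0.0072, 0.0386, 0.05], [0, 0, 0.05], [0, 0, 0.04], [0, 0, 0.024], [0, 0, 0.011], [0, 0, 0]], delta_rot=[[0, 0, 0.4], [0, 0, 0], [0, 0, 0], [0, 0, 0], [0, 0, 0], [0, 0, 0], [0, 0, 0], [0, 0, 0]], grip=[1, 1, 1, 1, 1, 1, 1, 1])

```text
clock: 5.92
tool_pos: [0.4715, 0.43, 0.0689]
eef_rot: [0.045, 0.999, 0.0, 0.0]
contact_force: [-0.3, 0.4, 1.0]
opening: 1.003
finger_force: 0.0
```

```bash
python3 - <<'E'
from h import *
s=r.get_state();print(s['clock'],s['q'].round(2),s['tool_pos'],R.from_quat(s['eef_rot']).as_matrix().round(4).tolist(),s['contact_force'])
c=r.get_calibration("wrist");im=r.snapshot("wrist");print(proj(c,[.471,.4296,.007]))
cv2.imwrite("pics/w2.png",cv2.convertScaleAbs(im,alpha=1.5))
E
```

```text
5.925 [-0.46  1.11 -0.68  1.63  0.95  0.76 -0.12] [0.47151309 0.42995313 0.06887747] [[-0.9959, 0.0904, 0.0003], [0.0904, 0.9959, 0.0005], [-0.0002, 0.0005, -1.0]] [-0.32923858  0.38445985  0.98822608]
[281.74677803 275.53089822]
```

View pics/w2.png

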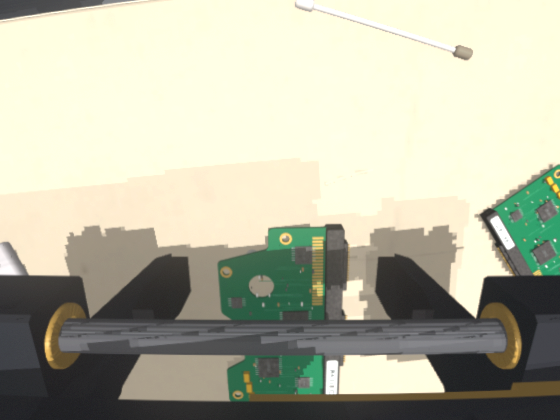

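The board sits between the open fingers: strip at x≈335, left edge at x≈219, near end at y≈226. I lower the last 2.5 mm and close.

Emit:
play_rows(translation=[[0, 0, 0.0025], [0, 0, 0], [0, 0, 0], [0, 0, 0], [0, 0, 0], [0, 0, 0]], delta_rot=[[0, 0, 0], [0, 0, 0], [0, 0, 0], [0, 0, 0], [0, 0, 0], [0, 0, 0]], grip=[1, 0.28, 0.1, 0.1, 0.1, 0.1], squeeze=22)

```text
clock: 6.72
tool_pos: [0.4714, 0.4297, 0.0662]
eef_rot: [0.045, 0.999, -0.0, 0.0]
contact_force: [0.4, -0.9, 1.8]
opening: 0.642
finger_force: 22.0
```

```bash
python3 - <<'E'
from h import *
s=r.get_state();print(s['clock'],s['tool_pos'],s['contact_force'],s['opening']*88,s['finger_force'])
c=r.get_calibration("wrist");im=r.snapshot("wrist");cv2.imwrite("pics/w3.png",im)
for p in [(327,225),(343,225)]:
    P=onz(c,p,.010);print(P, R.from_quat(s['eef_rot']).inv().apply(P-s['tool_pos']))
E
```

```text
6.725 [0.47135593 0.42970611 0.06615671] [ 0.3944896  -0.89751053  1.81764157] 56.472872613791566 22.000706791877747
[0.44603513 0.4510426  0.01      ] [0.02714982 0.01897127 0.05615107]
[0.44666552 0.45787025 0.01      ] [0.02713802 0.02582795 0.0561503 ]
```

Emit:
play_rows(translation=[[0, 0, -0.03], [0.0299, -0.0027, -0.03], [0.0371, -0.0335, -0.02], [-0.0045, -0.0498, 0], [0.004, -0.0498, 0], [0.0124, -0.0484, 0], [-0.0072, -0.0329, 0], [-0.0071, -0.0326, 0], [0, 0, 0], [0, 0, 0]], delta_rot=[[0, 0, 0], [0, 0, 0], [0, 0, 0], [0, 0, -9.8], [0, 0, -9.8], [0, 0, 0], [0, 0, 0], [0, 0, 0], [0, 0, 0], [0, 0, 0]], grip=[0.1, 0.1, 0.1, 0.1, 0.1, 0.1, 0.1, 0.1, 0.1, 0.1])

```text
clock: 8.02
tool_pos: [0.4314, 0.1907, 0.1462]
eef_rot: [-0.126, 0.992, 0.001, 0.0]
contact_force: [-1.1, 1.2, -1.3]
opening: 0.643
finger_force: 22.0
```

```bash
python3 - <<'E'
from h import *
import pickle
s=r.get_state();print(s['clock'],s['q'].round(2),s['tool_pos'],R.from_quat(s['eef_rot']).as_matrix().round(4).tolist(),s['contact_force'],s['opening']*88)
c=r.get_calibration("wrist");pickle.dump((c,s),open("w4.pkl","wb"));im=r.snapshot("wrist")
t=r.snapshot("top")
a=cv2.resize(im[150:420,60:460],(800,540),interpolation=cv2.INTER_CUBIC)
b=cv2.resize(t[150:300,240:400],None,fx=3.5,fy=3.5,interpolation=cv2.INTER_CUBIC)
cv2.imwrite("pics/w4.png",cv2.convertScaleAbs(a,alpha=1.7));cv2.imwrite("pics/t4.png",cv2.convertScaleAbs(b,alpha=1.5))
E
```

```text
8.025 [-0.08  0.88 -0.72  2.13  1.13  0.6   0.17] [0.43143203 0.19073307 0.14617342] [[-0.9684, -0.2494, 0.0], [-0.2494, 0.9684, 0.0014], [-0.0004, 0.0014, -1.0]] [-1.0921636   1.21086558 -1.25549181] 56.62072272963497
```

View pics/w4.png

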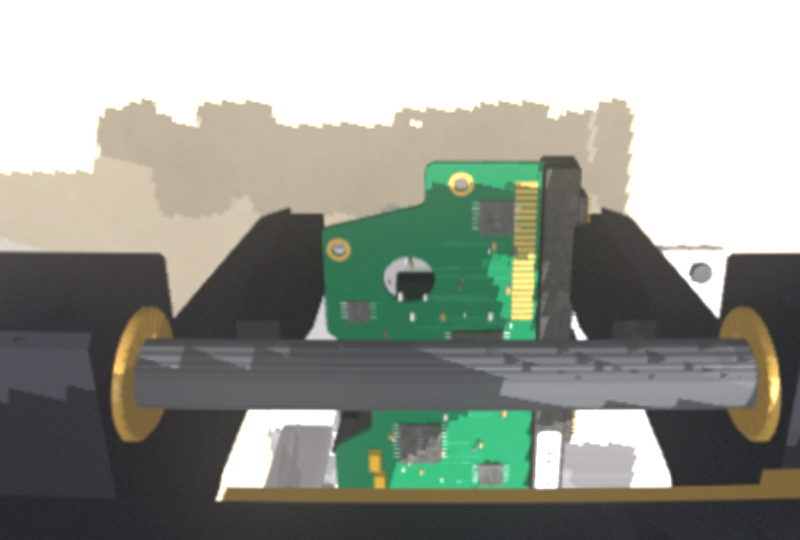

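```bash
python3 - <<'E'
from h import *
import pickle
c,s=pickle.load(open("w4.pkl","rb"));w=pickle.load(open("w1.pkl","rb"));t=r.get_calibration("top")
T=R.from_quat(s['eef_rot'])
z=s['tool_pos'][2]
for p in [(541,160),(578,160)]:
    P=onz(c,(p[0]/2+60-.25,p[1]/2+150-.25),z-.056);print("near",T.inv().apply(P-s['tool_pos']))
a=(700/2+60-.25,271/2+150-.25);b=(400/3+130-.33,46/3+180-.33)
print("screw",onz(c,a,.006),onz(w,b,.006),tri([(c,a),(w,b)]))
j=lambda P:R.from_euler('z',-14.3,degrees=True).apply(np.array(P)-[.527,.2144,0])
print(j(onz(c,a,.006)),j(onz(w,b,.006)))
# other screws in w1
for q in [(37,168),(495,304)]: print(j(onz(w,(q[0]/3+129.67,q[1]/3+179.67),.006)))
for q in [(465,178),(691,127),(731,297),(504,348)]: print("top",j(onz(t,(q[0]/3.5+139.64,q[1]/3.5+149.64),.006)))
E
```

```text
near [0.0250248  0.02059069 0.05601883]
near [0.02500429 0.02855283 0.05602964]
screw [0.45408043 0.29289639 0.006     ] [0.45398926 0.29222223 0.006     ] [0.45369474 0.29232132 0.00704821]
[-0.05127168  0.0940753   0.006     ] [-0.05152655  0.09344454  0.006     ]
[-0.05250716 -0.05924052  0.006     ]
[0.06287995 0.09281516 0.006     ]
top [0.0627142 0.0931998 0.006    ]
top [ 0.0627933  -0.05957915  0.006     ]
top [-0.05200979 -0.05886632  0.006     ]
top [-0.05154983  0.09287002  0.006     ]
```

View pics/t4.png

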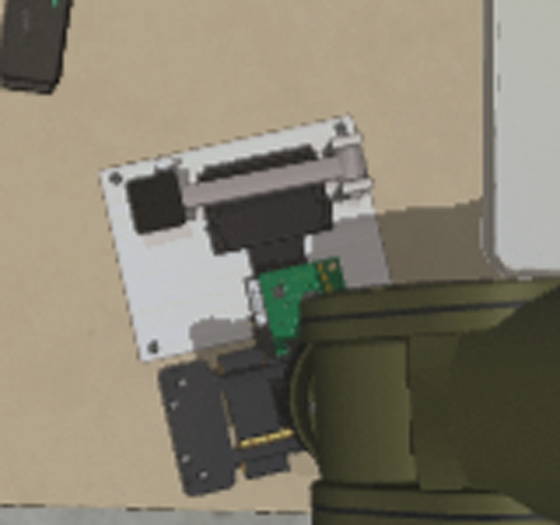

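The top view shows the board ahead of the jig mouth and aligned with it, and the screw spacing confirms the jig pose within about 1 mm. I descend and slide in.

Emit:
play_rows(translation=[[0, 0, 0.022], [0, 0, 0.022], [0, 0, 0.0195], [0, 0, 0], [-0.012, 0, 0], [-0.012, 0, 0], [-0.01, 0, 0], [-0.008, 0, 0], [-0.008, 0, 0], [-0.006, 0, 0], [-0.006, 0, 0], [0, 0, 0]], delta_rot=[[0, 0, 0], [0, 0, 0], [0, 0, 0], [0, 0, 0], [0, 0, 0], [0, 0, 0], [0, 0, 0], [0, 0, 0], [0, 0, 0], [0, 0, 0], [0, 0, 0], [0, 0, 0]], grip=[0.1, 0.1, 0.1, 0.1, 0.1, 0.1, 0.1, 0.1, 0.1, 0.1, 0.1, 0.1])

```text
clock: 9.62
tool_pos: [0.492, 0.2055, 0.0825]
eef_rot: [-0.125, 0.992, 0.0, 0.0]
contact_force: [0.3, 0.2, -0.8]
opening: 0.64
finger_force: 22.0
```

```bash
cat > st.py <<'E'
from h import *
s=r.get_state();T=R.from_euler('z',-14.3,degrees=True)
print(s['clock'],"jig",(T.apply(s['tool_pos']-[.5264,.2152,0])*1000).round(1),"F_jig",T.apply(s['contact_force']).round(1),"M",T.apply(s['moment']).round(2),s['opening']*88,s['q'].round(2))
E
python3 st.py
```

```text
9.625 jig [-35.8  -0.9  82.5] F_jig [ 0.3  0.1 -0.8] M [ 0.01 -0.18  0.03] 56.29008774316713 [-0.1   1.02 -0.67  1.96  1.16  0.61  0.25]
```

Emit:
play_rows(translation=[[-0.005, 0.0005, 0], [-0.004, 0, 0.001], [0, 0, 0.001], [-0.002, 0, 0], [-0.001, 0, 0], [-0.001, 0, 0], [0, 0, 0]], delta_rot=[[0, 0, 0], [0, 0, 0], [0, 0, 0], [0, 0, 0], [0, 0, 0], [0, 0, 0], [0, 0, 0]], grip=[0.1, 0.1, 0.1, 0.1, 0.1, 0.1, 0.1])

```text
clock: 10.5
tool_pos: [0.501, 0.2083, 0.0801]
eef_rot: [-0.126, 0.992, -0.001, -0.003]
contact_force: [-7.8, -1.4, 1.7]
opening: 0.642
finger_force: 22.0
```

```bash
python3 st.py
```

```text
10.5 jig [-26.3  -0.4  80.1] F_jig [-7.9  0.5  1.7] M [ 0.2   1.47 -0.11] 56.48481781812729 [-0.09  1.03 -0.68  1.93  1.13  0.64  0.3 ]
```

Emit:
play_rows(translation=[[-0.0015, 0, 0], [-0.0015, 0, 0], [0, 0, 0]], delta_rot=[[0, 0, 0], [0, 0, 0], [0, 0, 0]], grip=[0.1, 0.1, 0.1])

```text
clock: 10.88
tool_pos: [0.5013, 0.2085, 0.0801]
eef_rot: [-0.126, 0.992, -0.001, -0.005]
contact_force: [-13.6, -3.4, 6.8]
opening: 0.64
finger_force: 22.0
```

```bash
python3 st.py; python3 - <<'E'
from h import *
s=r.get_state();c=r.get_calibration("wrist");im=r.snapshot("wrist")
cv2.imwrite("pics/w5.png",cv2.convertScaleAbs(cv2.resize(im[150:420,60:460],(800,540),interpolation=cv2.INTER_CUBIC),alpha=1.7))
E
```

```text
10.875 jig [-25.9  -0.3  80.1] F_jig [-14.    0.1   6.8] M [ 0.22  2.71 -0.19] 56.35141798298881 [-0.09  1.04 -0.68  1.92  1.12  0.64  0.31]
```

View pics/w5.png

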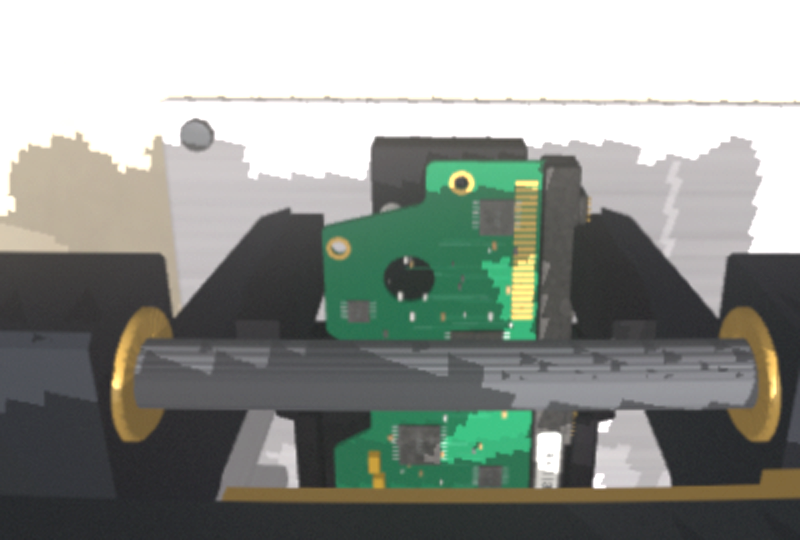

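The board lies flat between the fingers, with its near end at crop y≈160 and the narrow block's front edge at y≈139. I compare those two in the jig frame to confirm it is home.

```bash
python3 - <<'E'
from h import *
c=r.get_calibration("wrist");T=R.from_euler('z',-14.3,degrees=True)
for p,z in [((375,139),.014),((522,139),.014),((435,161),.021),((530,161),.021),((541,157),.024),((578,157),.024),((197,133),.006),((165,98),.006),((790,103),.006)]:
    print(p,(T.apply(onz(c,(p[0]/2+59.75,p[1]/2+149.75),z)-[.5264,.2152,0])*1000).round(1))
E
```

```text
(375, 139) [-53.1 -16.5  14. ]
(522, 139) [-53.2  17.1  14. ]
(435, 161) [-50.2  -2.7  21. ]
(530, 161) [-50.3  18.2  21. ]
(541, 157) [-52.2  20.1  24. ]
(578, 157) [-52.3  28.1  24. ]
(197, 133) [-52.1 -60.3   6. ]
(165, 98) [-60.7 -67.2   6. ]
(790, 103) [-60.   82.1   6. ]
```

It reads as home: board end 2.8 mm behind the block front, against 2 mm nominal, and a stiff 14 N stop. I relieve the push, release and lift.

Emit:
play_rows(translation=[[0.003, 0, 0], [0.002, 0, -0.0005], [0, 0, 0], [0, 0, 0], [0, 0, 0], [0, 0, 0], [0, 0, -0.02], [0, 0, -0.03], [0, 0, -0.04], [0, 0, 0]], delta_rot=[[0, 0, 0], [0, 0, 0], [0, 0, 0], [0, 0, 0], [0, 0, 0], [0, 0, 0], [0, 0, 0], [0, 0, 0], [0, 0, 0], [0, 0, 0]], grip=[0.1, 0.1, 0.6, 1, 1, 1, 1, 1, 1, 1])

```text
clock: 12.18
tool_pos: [0.5034, 0.2097, 0.1736]
eef_rot: [-0.125, 0.992, 0.001, 0.002]
contact_force: [0.3, 0.1, -0.6]
opening: 1.003
finger_force: 0.0
```

```bash
python3 st.py; python3 - <<'E'
from h import *
c=r.get_calibration("wrist");im=r.snapshot("wrist")
cv2.imwrite("pics/w6.png",cv2.convertScaleAbs(cv2.resize(im[150:420,60:460],(800,540),interpolation=cv2.INTER_CUBIC),alpha=1.7))
T=R.from_euler('z',-14.3,degrees=True)
cs=[("wrist",)]
for n in ["wrist","top"]:
  if n=="top": r.snapshot("top")
  for t in ["lever_pad","board"]:
    for o in r.look_for(n,t): print(n,t,(T.apply(o["point"]-np.array([.5264,.2152,0]))*1000).round(1),round(o["confidence"],2))
E
```

```text
12.175 jig [-23.7   0.4 173.6] F_jig [ 0.3  0.  -0.6] M [ 0.09 -0.19 -0.01] 88.2811144601539 [-0.02  0.9  -0.8   1.9   0.94  0.77  0.45]
wrist lever_pad [27.3 -0.1 54.1] 0.82
wrist board [-6.  -0.1 21.7] 0.8
top lever_pad [36.8 55.7 74.9] 0.63
top board [13.2 18.1 21.4] 0.71
top board [ 27.  343.3   3.1] 0.6
```

View pics/w6.png

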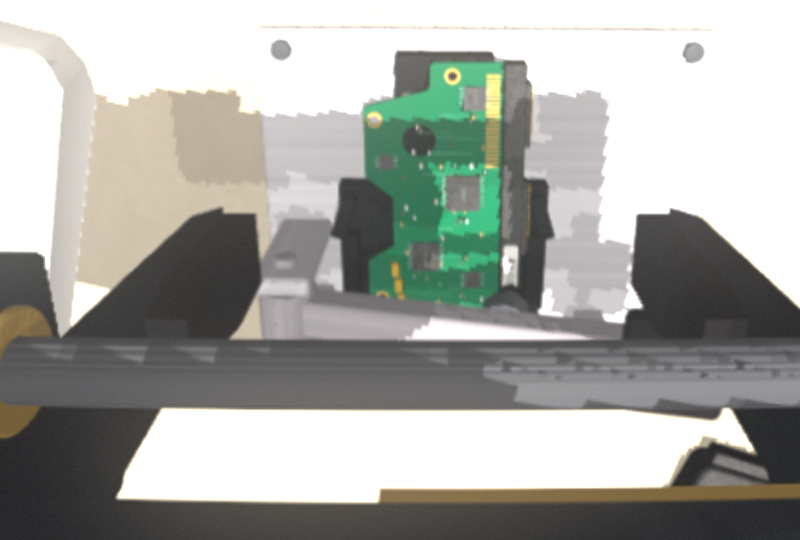

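The board sits straight between the guides, with its near end at crop y≈62, the block front at y≈52, and the strip (x≈513) on the pad side. The foot at (507,300) is above the strip. I shut the fingers, move over the pad and start pressing.

Emit:
play_rows(translation=[[-0.0187, 0.0246, 0], [-0.0187, 0.0246, 0], [-0.0186, 0.0246, 0], [0, 0, 0], [0, 0, 0], [0, 0, 0], [0, 0, 0.01], [0, 0, 0.01], [0, 0, 0.008], [0, 0, 0.006], [0, 0, 0.006], [0, 0, 0.006], [0, 0, 0]], delta_rot=[[0, 0, 0], [0, 0, 0], [0, 0, 0], [0, 0, 0], [0, 0, 0], [0, 0, 0], [0, 0, 0], [0, 0, 0], [0, 0, 0], [0, 0, 0], [0, 0, 0], [0, 0, 0], [0, 0, 0]], grip=[-1, -1, -1, -1, -1, -1, -1, -1, -1, -1, -1, -1, -1], squeeze=15)

```text
clock: 14.1
tool_pos: [0.5377, 0.2957, 0.1254]
eef_rot: [-0.126, 0.992, 0.002, 0.0]
contact_force: [-1.8, 3.6, 6.0]
opening: 0.005
finger_force: 3.0
```

```bash
python3 st.py
```

```text
14.1 jig [ 30.9  75.3 125.4] F_jig [-0.8  3.9  6. ] M [ 0.82  0.06 -0.01] 0.4253892642635508 [-0.17  1.03 -0.77  1.7   0.94  0.82  0.44]
```

Emit:
play_rows(translation=[[0, 0, 0.004], [0, 0, 0.003], [0, 0, 0], [0, 0, 0]], delta_rot=[[0, 0, 0], [0, 0, 0], [0, 0, 0], [0, 0, 0]], grip=[-1, -1, -1, -1])

```text
clock: 14.6
tool_pos: [0.5376, 0.2962, 0.1193]
eef_rot: [-0.126, 0.992, 0.002, 0.001]
contact_force: [-2.5, 2.9, 9.3]
opening: 0.007
finger_force: 4.6
```

```bash
python3 st.py; python3 - <<'E'
from h import *
im=r.snapshot("scene");w=r.snapshot("wrist")
a=cv2.resize(im[185:285,240:340],(560,560),interpolation=cv2.INTER_CUBIC)
cv2.imwrite("pics/s7.png",cv2.convertScaleAbs(a,alpha=1.6))
T=R.from_euler('z',-14.3,degrees=True)
for n in ["scene","wrist"]:
  for t in ["press_lever","lever_pad","board"]:
    for o in r.look_for(n,t): print(n,t,(T.apply(o["point"]-np.array([.5264,.2152,0]))*1000).round(1),round(o["confidence"],2))
E
```

```text
14.6 jig [ 30.9  75.8 119.3] F_jig [-1.7  3.5  9.3] M [0.77 0.24 0.01] 0.658039151418583 [-0.17  1.04 -0.76  1.71  0.95  0.81  0.43]
scene press_lever [29.1 15.1 50.1] 0.89
scene lever_pad [25.7 15.7 47.6] 0.89
scene board [-3.6  3.1 16.7] 0.65
wrist press_lever [31.2  0.6 54.4] 0.57
wrist lever_pad [28.2  1.7 51.4] 0.63
wrist board [-10.9   2.3  19.7] 0.91
```

View pics/s7.png

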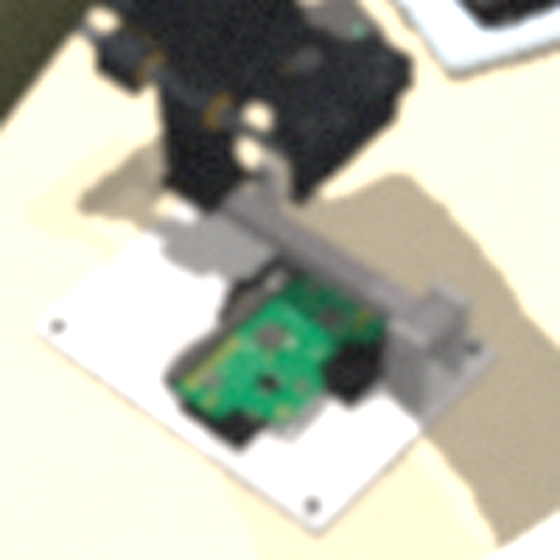

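The scene picture shows the lever bar running level over the seated board, with the fingertips on the pad near (230,180) and nothing touching the board. I go 1 mm deeper and hold.

Emit:
play_rows(translation=[[0, 0, 0.001], [0, 0, 0], [0, 0, 0], [0, 0, 0], [0, 0, 0], [0, 0, 0], [0, 0, 0], [0, 0, 0], [0, 0, 0], [0, 0, 0], [0, 0, 0], [0, 0, 0], [0, 0, 0], [0, 0, 0], [0, 0, 0], [0, 0, 0], [0, 0, 0], [0, 0, 0], [0, 0, 0], [0, 0, 0]], delta_rot=[[0, 0, 0], [0, 0, 0], [0, 0, 0], [0, 0, 0], [0, 0, 0], [0, 0, 0], [0, 0, 0], [0, 0, 0], [0, 0, 0], [0, 0, 0], [0, 0, 0], [0, 0, 0], [0, 0, 0], [0, 0, 0], [0, 0, 0], [0, 0, 0], [0, 0, 0], [0, 0, 0], [0, 0, 0], [0, 0, 0]], grip=[-1, -1, -1, -1, -1, -1, -1, -1, -1, -1, -1, -1, -1, -1, -1, -1, -1, -1, -1, -1])

```text
clock: 17.5
tool_pos: [0.5376, 0.2963, 0.1185]
eef_rot: [-0.126, 0.992, 0.002, 0.001]
contact_force: [-3.5, 2.7, 10.8]
opening: 0.006
finger_force: 5.1
```

```bash
python3 st.py; python3 - <<'E'
from h import *
# board home check in the last release picture, pixels of block front / board near end (w6 crop), and lever tilt from scene silhouette
c=r.get_calibration("scene");r.snapshot("scene");T=R.from_euler('z',14.3,degrees=True)
J=lambda p:T.apply(np.array(p)/1000)+[.5264,.2152,0]
m=[o["pixels"] for o in r.silhouettes("scene","press_lever")][0]
for th in [.10,.15,.2,.25]:
    # fraction of bar outline samples falling inside the mask
    a=th-.2;P=[J((34+dx,-54+l*np.cos(a)+h*np.sin(a),45-l*np.sin(a)+h*np.cos(a))) for l in np.linspace(15,100,40) for dx in (-7,7) for h in (-6,6)]
    uv=np.array([proj(c,p) for p in P]).round().astype(int);print(th,m[uv[:,1],uv[:,0]].mean())
E
```

```text
17.5 jig [ 30.9  75.8 118.5] F_jig [-2.8  3.5 10.8] M [ 0.73  0.32 -0.01] 0.5619970257914743 [-0.18  1.04 -0.76  1.71  0.96  0.81  0.43]
0.1 0.48125
0.15 0.55
0.2 0.58125
0.25 0.58125
```

```bash
python3 -c "
from h import *
print(r.finish_job())"
```

```text
the job is handed in; nothing more can be done
None
```

The larger green board is slid home against the back stop, strip on the pad side, and let go. I handed the job in at 17.5 s still holding the lever level at about 10.8 N (estimated angle 0.20 rad); the hand-in returned no verdict.

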